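# Lock up the instrument case

## Task

Shut the lid of the blue instrument case, then take the steel shackle out of its grey holder, put its bow over the lid's tongue with both legs in the holes of the brass lock, and press it down until the hidden pawls click and hold it against the spring when you let go. Where it clicks differs from lock to lock: feel for it, and never press the shackle on the lock with more than 35 N. Leave the solder spool, the screwdriver and the green cap where they are.

Things in the scene. Friction and masses are not known exactly. Their poses are not given: they have to be found in the camera images.
- case: Blue sheet-metal case, 160 (x) x 170 (y) x 62 mm high, fixed to the bench, with a brass lock block (34 x 84 x 60 mm high) on its front (-x) face. Origin: centre of the case's underside; +x points to the lid's hinge side, z up.
- lock_mouth (a point): Middle of the brass lock's top face, 99 mm in front (-x) of the case's origin, 60 mm above the bench; axes as the case's. Two square holes (12 x 12 mm, chamfered 1.5 mm, vertical, through) are centred 22 mm to either side of it along y. The shackle catches when its feet are 19 to 35 mm below this point (hidden, differs each time); a hard stop lies 1.7 mm deeper.
- lock_works (a point): Point in the brass lock 15 mm below the mouth; axes as the case's; it does not tell the click's depth. Two sprung pawls (4 to 8 N while pushed apart, from 3 to 26 mm deep) and a sprung plate (3 N, 5 N at the end) resist the feet: under 15 N in all. At the click the force drops by some 3 to 5 N; a sharp rise after it is the stop. Uncaught, the shackle springs up to less than 17 mm depth.
- lid_hinge (a point): Middle of the lid's hinge line on the case, 82 mm behind (+x) the case's origin and 64 mm above the bench; axes as the case's, the hinge line is its y.
- lid (a joint): Lid angle in rad: 0 shut, grows as the front edge rises (start 0.6 to 1.0). Stiff hinge: it stays where it is left; 1 to 4 N near the front edge push it down. Blue plate, 166 mm from hinge to front edge, 174 mm wide, its top near the front edge 6 mm above the hinge line; a steel hasp plate, 40 mm wide, rises 4 mm more in the middle of the front.
- lid_front (a point): Middle of the lid's front edge, on its top face; turns with the lid (x to the hinge, z out of the lid's top). From here a steel tongue, 22 mm wide and 4 mm thick, juts 33 mm forward (-x); with the lid shut it lies over the lock between the two holes, its top 6 mm above the lock's mouth.
- shackle: Loose steel U of 10 mm square bar, 150 g, 54 mm wide (y), 70 mm high, standing legs down in the holder. Origin: on the line between the undersides of its two feet, midway; z up to the bow, y from leg to leg (leg centres 22 mm to either side), x across the 10 mm thickness. Feet taper to 7 mm over the last 4 mm. It is the same either way round; grasp the bow's bar across x.
- shackle_bar (a point): Centre of the bow's top bar, 65 mm above the shackle's origin; the bar is 54 mm long along y, 10 mm high and 10 mm thick, its top 70 mm above the feet.
- holder: Grey plastic holder, fixed, 44 (x) x 86 (y) x 34 mm high on a foot of 70 x 110 mm; two square sockets 13 x 13 mm, 22 mm to either side along y, in which the shackle's legs stand 30 mm deep, feet 4 mm above the bench. Origin: centre of its underside.
- solder_spool: White spool of wire, 70 x 55 x 44 mm, loose bystander. Origin: near the centre of its underside.
- screwdriver: Red-handled screwdriver, 188 mm long along y, 22 mm thick, loose bystander lying on the bench. Origin: near the centre of its underside.
- green_cap: Green plastic cap, 36 mm wide, 29 mm high, loose bystander. Origin: centre of its underside.
Not all that is in view belongs to the job. Several things look just like the shackle: the one meant starts farthest from the robot's base.

How it is judged:
By the outcome, as a careful person would: the job done as asked, in the order asked, and still so for the second after the job is handed in, with the robot touching nothing.
It also fails if it takes over 64 s, if anything falls off the work surface, if the arm or the gripper's body presses on something with over 40 N, if the wrist force passes 120 N, or if a joint passes its speed limit or range.

## Robot

A 7-joint arm with a two-finger parallel gripper is mounted at the origin on a cart in front of the work surface, level with it; the furniture and walls round the work are solid. World frame = base frame: x ahead of the robot, y to its left, z up, the work surface at z = 0. Lengths are in mm, angles in rad, forces in N, time in s.
With the tool pointing down it reaches from about 425 to 875 mm from the base axis. Payload 8.4 kg.
Tool frame: the origin (TCP) lies midway between the tips of the shut fingers; the grasp point (between the pads) lies 19 mm behind it; z points along the fingers, y is the line along which they close (so a half turn about z gives the same grasp; the last joint's range is limited). The gripper opens to 87 mm and grips with 3 to 60 N. Pads are 19 mm wide; open, the fingers measure 117 mm over their backs; the gripper's body (75 mm by 190 mm) begins 51 mm behind the grasp point.
Start: joints at [-1.417, 0.333, 0.04, 1.465, -0.013, 1.343, -0.059], TCP at [162.578, 629.311, 222.546] pointing down, gripper open.
Joint ranges: [-2.58, 2.58], [-0.38, 2.09], [-1.3, 1.39], [0.25, 2.4], [-1.5, 4.64], [0.08, 2.09], [-2.65, 2.65]. Speed limits (rad/s): [2.22, 2.22, 2.79, 2.79, 3.14, 3.14, 3.14].

## Interface

Orientations are given as a rotation vector (axis times angle).
In Python, from plant import manip gives the robot as it stands. Calls block until the motion is done:
- manip.goto(position, orientation): joint-space move of the TCP to a pose.
- manip.move_linear(position, vel=150, ori=None): straight line of the TCP; ori=None keeps the orientation; vel is the mean speed in mm/s.
- manip.move_joints(angles): joint-space move.
- manip.open_gripper() and manip.close_gripper(grasp_force=None): open the fingers fully, or close them until they stop; grasp_force is the grip in N (None keeps the last).
- manip.dwell(seconds).
- manip.solve_ik(position, orientation): joint angles nearest the present ones, or None.
- manip.observe(): the state.
- manip.read_camera(name): name is "side" or "top" or "wrist"; returns a dict with "image" (480x640x3 uint8, blue, green, red), "z_map" (480x640 float32, mm along the optical axis (not along the pixel's ray), 0 where there is no reading), "vfov" (degrees; the focal length in pixels is half the picture's height over the tangent of half this angle, whatever the lens; pixels are square), "cx", "cy" (the principal point, pixels), "dist_coeffs" ([k1, k2, p1, p2, k3] as OpenCV has them; the pictures are not rectified), "R" (3x3) and "t" (3): a world point X has camera coordinates R X + t; the wrist camera has in their place "tool_from_camera" (4x4, takes a point from camera to tool coordinates, whose origin is the TCP and whose axes are the flange's). Camera axes: x right, y down, z forward; pixel columns grow to the right and rows downward; lengths in mm; the calibration is good to about 2 mm. A picture is of the moment at which its call begins: read the wrist's pose just before it.
A pose or a line that the arm cannot do raises manip.Unreachable and nothing moves.
- manip.hand_in(): hands the job in; it is judged then, once.
Trained networks look in a picture, given as the dict that the camera call returned (one of the last four; its "shot" number tells which), for a name from the list of things; names that differ only in an ending like _2 or _b are one class to them, and where a whole thing is asked for, a point or a joint stands for the part that bears it (a point fixed in the world has none). Each returns a list of dicts, best first, with "p" (0 to 1); they miss things now and then, are a little off and sometimes report something else, mostly with a low value. They report only what shows in the picture. A call takes as long as a camera call. They do not tell look-alikes from the thing itself.
- manip.cut_out(query, picture): "mask" (480x640 bool, what is visible of it).
- manip.tip_of(query, picture): "position" ([x, y, z] in mm, in world coordinates, good to about 4 mm: a listed point, or the origin of a listed thing).
The state is a dict: "clock": time; "joint_positions": joint angles; "qvel": joint speeds; "joint_efforts": joint torques, N m; "eef_pos": TCP position; "ee_rot": TCP orientation; "contact_force": force on the tool from outside, world axes, zero at the start; "ft_torque": the same for the moment, N m; "gripper_width": finger opening in mm; "finger_force": force on a finger pad.
Only numpy, scipy, OpenCV 4.12 (cv2) and the standard library are available. Lean on these libraries where they do the work, as an engineer would, in place of code of your own. Each camera call takes 0.05 s, during which the arm holds its last target. There are 200 camera calls.

## Working session

There is one attempt and no reset: what is moved stays moved. The work goes in short steps, each a Python script; the robot and the scene stay as the last script left them, time stands still between calls to the robot, and variables do not carry over. Pictures are saved under pics/ and viewed, at most 10 in all, crops included, and the job is handed in when it is done.

```bash
ls; mkdir -p pics; cat > h.py <<'E'
import numpy as np, cv2
from plant import manip
def world(pic, uv, depth=None):
    f=240/np.tan(np.radians(pic["vfov"]/2)); K=np.array([[f,0,pic["cx"]],[0,f,pic["cy"]],[0,0,1]])
    uv=np.asarray(uv,float).reshape(-1,2)
    n=cv2.undistortPoints(uv.reshape(-1,1,2),K,np.array(pic["dist_coeffs"],float)).reshape(-1,2)
    z=pic["z_map"][uv[:,1].astype(int),uv[:,0].astype(int)] if depth is None else depth
    c=np.c_[n,np.ones(len(n))]*np.reshape(z,(-1,1))
    return (c-np.array(pic["t"]))@np.array(pic["R"])
def maskpts(pic,m):
    v,u=np.nonzero(m&(pic["z_map"]>0)); return world(pic,np.c_[u,v])
E
python3 - <<'E'
from h import *
s=manip.observe(); print(s["clock"],s["ee_rot"],s["gripper_width"],s["contact_force"])
for n in ["top","side"]:
    p=manip.read_camera(n); cv2.imwrite(f"pics/{n}0.png",p["image"]); print(n,p["vfov"],np.round(p["t"]),p["dist_coeffs"])
    for q in ["lock_mouth","lid_hinge","lid_front","shackle","shackle_bar","holder","case","solder_spool","screwdriver","green_cap"]:
        print(q,[(round(d["p"],2),np.round(d["position"],1).tolist()) for d in manip.tip_of(q,p)])
print(manip.observe()["clock"])
E
```

```text
pics
0.0 [-3.96161376e-01 -3.11641935e+00  2.56525094e-03] 86.85115370515508 [-0.61486936  1.07461232 -0.5192923 ]
top 46.21122511359334 [ 155.  519. 1029.] [0.04533229 0.         0.         0.         0.        ]
lock_mouth [(0.7, [489.3, 55.3, 57.2])]
lid_hinge [(0.83, [669.5, 44.2, 63.7])]
lid_front [(0.77, [542.7, 51.6, 168.2])]
shackle [(0.77, [328.6, 274.3, -2.8]), (0.74, [516.7, 337.0, 4.6]), (0.53, [521.1, -104.4, 4.6]), (0.48, [339.8, 87.1, -2.8])]
shackle_bar [(0.81, [522.1, -105.5, 61.6]), (0.52, [513.3, 341.7, 70.6]), (0.48, [338.9, 89.5, 64.6]), (0.48, [331.6, 275.3, 65.3])]
holder [(0.63, [509.7, 337.5, 2.9])]
case [(0.72, [590.5, 48.2, 1.3]), (0.66, [381.7, 422.8, -5.7])]
solder_spool [(0.7, [407.9, 184.2, -0.5])]
screwdriver [(0.84, [412.0, -48.7, -2.6])]
green_cap [(0.58, [380.1, 422.3, -6.8])]
side 56.06696110445587 [565.  51. 914.] [-0.05161514  0.          0.          0.          0.        ]
lock_mouth [(0.59, [496.4, 54.4, 60.4])]
lid_hinge [(0.92, [665.8, 48.1, 63.7])]
lid_front [(0.55, [543.3, 46.5, 164.5])]
shackle [(0.96, [336.4, 82.0, 4.2]), (0.95, [519.5, 332.9, 4.7]), (0.72, [334.1, 280.6, 0.0]), (0.69, [525.5, -105.0, -1.7]), (0.46, [411.8, -46.5, 1.2])]
shackle_bar [(0.93, [333.6, 277.6, 65.5]), (0.89, [519.8, -105.8, 63.0]), (0.78, [334.8, 87.0, 65.2]), (0.68, [518.5, 337.1, 70.2])]
holder [(0.8, [518.6, 333.3, -3.7]), (0.52, [518.9, 335.7, 1.6])]
case [(0.96, [585.6, 52.3, -1.6]), (0.24, [495.9, 60.7, 47.5])]
solder_spool [(0.69, [407.6, 183.6, 2.4])]
screwdriver [(0.71, [411.9, -45.2, 0.6])]
green_cap [(0.66, [380.4, 420.1, -2.6]), (0.38, [518.1, 333.3, 68.4])]
1.1
```

View images.

View pics/top0.png

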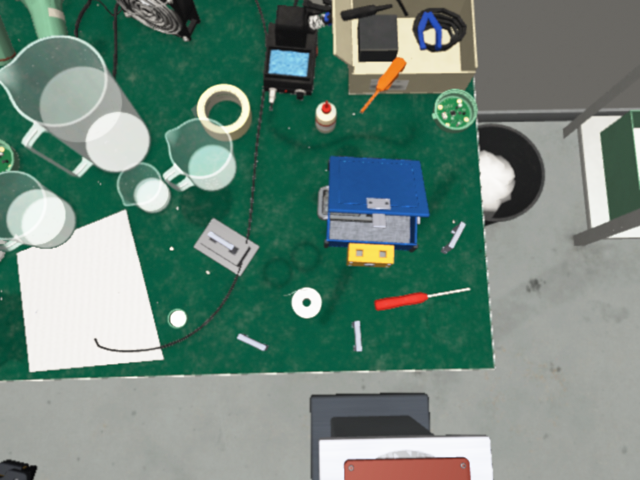

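View pics/side0.png

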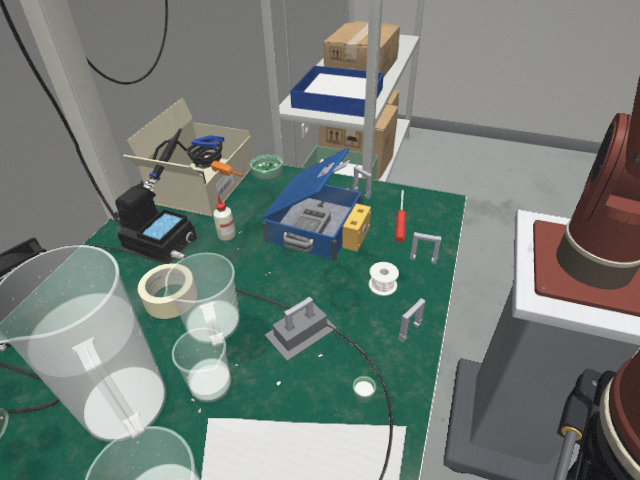

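The four shackle look-alikes in the top picture are at (222,240) in the grey holder, (250,342), (357,336) and (455,236). Distances from the base are about 613, 428, 350 and 532 mm. I choose the one in the holder, which is farthest and also fits the description. The lid is open at about 0.63 rad. Next is a close look from above the holder.

```bash
cat >> h.py <<'E'
from scipy.spatial.transform import Rotation as Ro
def ori(psi):  # tool down, tool y at world angle psi
    c,s=np.cos(psi),np.sin(psi)
    return Ro.from_matrix(np.array([[-s,c,0],[c,s,0],[0,0,-1]]).T).as_rotvec()
def wrist():
    s=manip.observe(); p=manip.read_camera("wrist")
    T=np.eye(4); T[:3,:3]=Ro.from_rotvec(s["ee_rot"]).as_matrix(); T[:3,3]=s["eef_pos"]
    W=T@np.array(p["tool_from_camera"]); p["R"]=W[:3,:3].T; p["t"]=-W[:3,:3].T@W[:3,3]
    return p
def rect(P):  # centre, size, angle in xy
    return cv2.minAreaRect(P[:,:2].astype(np.float32))
E
python3 - <<'E'
from h import *
manip.goto([485,318,290],ori(np.radians(-27)))
p=wrist(); cv2.imwrite("pics/w1.png",p["image"]); print(np.round(p["tool_from_camera"],2).tolist(),p["vfov"])
for q in ["shackle","holder"]:
    for d in manip.cut_out(q,p):
        P=maskpts(p,d["mask"]); 
        if q=="shackle": P=P[P[:,2]>55]
        else: P=P[abs(P[:,2]-34)<5]
        print(q,d["p"],len(P),rect(P) if len(P)>5 else "", P[:,2].mean() if len(P) else "")
for q in ["shackle","shackle_bar","holder"]: print(q,[(round(d["p"],2),np.round(d["position"],1).tolist()) for d in manip.tip_of(q,p)])
print(manip.observe()["clock"],manip.observe()["joint_positions"])
E
```

```text
[[-0.0, -0.96, -0.27, 73.51], [1.0, -0.0, -0.0, -0.18], [0.0, -0.27, 0.96, -162.25], [0.0, 0.0, 0.0, 1.0]] 58.78254739733503
shackle 0.86 29 ((393.78173828125, 323.9714660644531), (116.67056274414062, 8.766721725463867), 24.080059051513672) 90.73940101650639
shackle 0.56 728 ((515.8853149414062, 335.3871765136719), (53.82331848144531, 10.066426277160645), 56.96402359008789) 73.38335058341566
holder 0.69 3201 ((515.8123168945312, 335.1380615234375), (86.18402099609375, 44.16686248779297), 57.000423431396484) 34.186019148842256
shackle [(0.64, [512.8, 336.1, 4.9]), (0.61, [332.5, 281.7, -3.3])]
shackle_bar [(0.93, [512.0, 332.0, 68.3])]
holder [(0.8, [514.6, 331.5, -0.2])]
3.0583 [-1.08255832  0.16752837  0.49043431  1.55756464 -0.07929073  1.43662035
 -1.05749077]
```

View pics/w1.png

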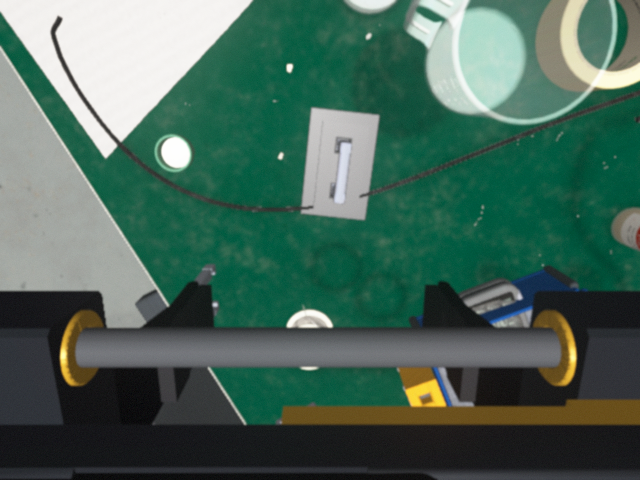

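The picture shows the shackle in its holder at about (342,170), with the green cap at (173,152) and the beaker at (490,65), both clear of it. Bar angle is 57°. Next is shutting the lid.

```bash
python3 - <<'E'
from h import *
o=ori(np.radians(-3))
manip.close_gripper(20)
manip.goto([533,8,215],o)
f0=manip.observe()["contact_force"]
manip.move_linear([533,8,90],vel=100)
print("f",np.round(manip.observe()["contact_force"]-f0,1))
for z in np.arange(86,64,-1.5):
    manip.move_linear([533,8,z],vel=30); s=manip.observe(); f=s["contact_force"]-f0
    print(z,round(s["eef_pos"][2],1),np.round(f,1))
    if f[2]>14: break
manip.move_linear([533,8,150],vel=200); manip.open_gripper()
manip.goto([432,54,270],o); p=wrist(); cv2.imwrite("pics/w2.png",p["image"])
for q in ["lock_mouth","lid_front","lid_hinge","case"]: print(q,[(round(d["p"],2),np.round(d["position"],1).tolist()) for d in manip.tip_of(q,p)])
np.savez("w2.npz",**{k:p[k] for k in ["image","z_map","vfov","cx","cy","dist_coeffs","R","t"]})
print(manip.observe()["clock"])
E
```

```text
f [-0.9 -0.4 -0.8]
86.0 86.0 [-0.1  0.6  0.1]
84.5 84.4 [-0.7  0.3 -0.5]
83.0 82.9 [-0.6  0.9 -0.1]
81.5 81.4 [-0.6 -0.5 -0.1]
80.0 79.9 [-1.6 -0.7  0.7]
78.5 78.4 [-1.2 -0.1 -0. ]
77.0 76.9 [-1.3  0.1  0.1]
75.5 75.4 [-0.6 -0.7 -0.2]
74.0 73.9 [-1.4  1.  -0.8]
72.5 72.4 [-1.2  0.   0.1]
71.0 70.9 [-1.6  0.   0.6]
69.5 70.4 [-6.4  1.1 13.4]
68.0 70.2 [-13.6  -0.7  32.3]
lock_mouth [(0.71, [490.3, 60.2, 60.2])]
lid_front [(0.81, [507.2, 56.9, 69.4])]
lid_hinge [(0.9, [669.8, 43.2, 63.8])]
case [(0.66, [591.7, 49.8, 3.9])]
13.5083
```

View pics/w2.png

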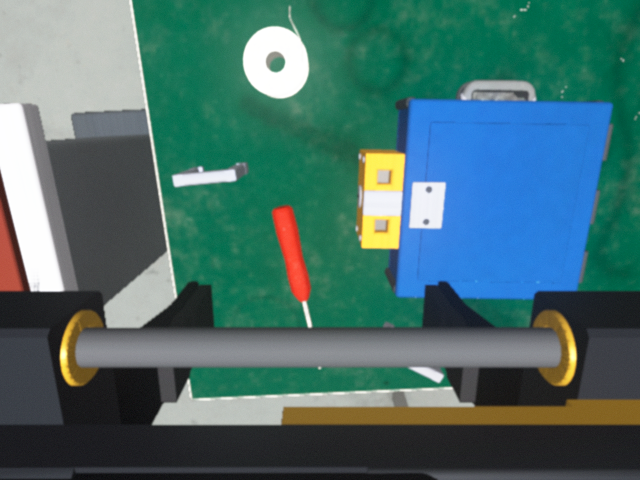

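The lid is shut. The lock is at (381,200) with its holes at (383,177) and (381,226), and the tongue lies between them. I'll measure the lock from this picture, then pick the shackle.

```bash
cat >> h.py <<'E'
def lock(p, save=None):
    hsv=cv2.cvtColor(p["image"],cv2.COLOR_BGR2HSV)
    z=p["z_map"]; v,u=np.nonzero(z>0)
    P=np.full(z.shape+(3,),np.nan); P[v,u]=world(p,np.c_[u,v])
    roi=np.zeros(z.shape,bool); c=np.array([490,58]); roi=np.hypot(P[...,0]-c[0],P[...,1]-c[1])<60
    y=(hsv[...,0]>18)&(hsv[...,0]<32)&(hsv[...,1]>120)&roi&(abs(P[...,2]-60)<4)
    b=(hsv[...,0]>100)&(hsv[...,0]<125)&(hsv[...,1]>120)&(abs(P[...,2]-70)<4)
    r=rect(P[y]); rb=rect(P[b]); hull=cv2.convexHull(np.argwhere(y)[:,::-1].astype(np.int32))
    m=np.zeros(z.shape,np.uint8); cv2.fillConvexPoly(m,hull,1); er=cv2.erode(m,np.ones((5,5)))
    h=(er>0)&(~y)
    n,_,st,ce=cv2.connectedComponentsWithStats(h.astype(np.uint8))
    zt=np.median(P[y][:,2]); print("ztop",zt,"lock",r,"lid",rb)
    for i in range(1,n):
        if st[i,4]>20:
            d=np.array([[ce[i]]]); w=ce[i]
            # ray-plane at z=60
            a,b2=world(p,w,100.)[0],world(p,w,500.)[0]; t=(60-a[2])/(b2[2]-a[2]); print("blob",ce[i],st[i],a+t*(b2-a))
E
python3 - <<'E'
import h,numpy as np
from h import *
p=dict(np.load("w2.npz")); p={k:(v.item() if v.ndim==0 else v) for k,v in p.items()}
lock(p)
E
```

```text
ztop 60.1107125024439 lock ((488.5150146484375, 55.70817947387695), (84.23601531982422, 33.36531448364258), 86.17924499511719) lid ((587.0850830078125, 49.46010208129883), (173.4603729248047, 167.72238159179688), 86.33460998535156)
blob [383.43157895 176.52631579] [377 170  14  14 190] [490.24342115  78.32765036  60.        ]
blob [381.71598272 202.82397408] [364 190  36  27 926] [488.48527542  55.21655037  60.        ]
blob [380.76506024 225.36746988] [374 219  14  14 166] [487.39504858  34.75156866  60.        ]
```

```bash
python3 - <<'E'
from h import *
o=ori(np.radians(-33))
manip.goto([515.9,335.4,140],o)
manip.move_linear([515.9,335.4,58],vel=100)
manip.close_gripper(50)
s=manip.observe(); print(s["gripper_width"],s["finger_force"],s["clock"],s["contact_force"])
manip.move_linear([515.9,335.4,140],vel=120)
manip.goto([488.8,56.0,160],ori(np.radians(-3.75)))
s=manip.observe(); print(s["gripper_width"],s["eef_pos"],s["contact_force"],s["clock"])
for n in ["side","wrist","top"]:
    p=wrist() if n=="wrist" else manip.read_camera(n)
    if n!="top": cv2.imwrite(f"pics/{n}3.png",p["image"] if n=="wrist" else cv2.resize(p["image"][100:300,220:480],None,fx=3,fy=3))
    for q in ["shackle","shackle_bar"]: print(n,q,[(round(d["p"],2),np.round(d["position"],1).tolist()) for d in manip.tip_of(q,p)])
print(manip.observe()["clock"])
E
```

```text
9.493381243638682 49.999982714653015 16.9167 [ 0.32053486  0.77047532 -0.04040756]
9.221437445259445 [488.96383429  57.23703396 159.83778082] [-0.44071663  0.71915035 -2.03295277] 18.8417
side shackle [(0.97, [334.7, 277.9, -1.7]), (0.85, [335.0, 83.8, -0.3]), (0.7, [491.4, 57.4, 108.4]), (0.43, [524.7, -106.0, 2.8])]
side shackle_bar [(0.85, [330.9, 278.7, 64.5]), (0.81, [336.4, 87.7, 66.6]), (0.66, [488.2, 60.5, 171.4]), (0.51, [520.0, -110.5, 64.5]), (0.45, [492.4, 55.0, 61.6])]
wrist shackle [(0.71, [337.0, 87.4, 1.1]), (0.62, [488.9, 59.8, 107.1]), (0.55, [671.1, 40.5, 63.9])]
wrist shackle_bar [(0.9, [335.7, 86.8, 66.3])]
top shackle [(0.59, [331.4, 277.7, -0.5]), (0.56, [339.4, 86.9, -1.9])]
top shackle_bar [(0.6, [327.6, 276.2, 66.0]), (0.47, [338.2, 91.0, 64.0])]
19.2917
```

View pics/side3.png

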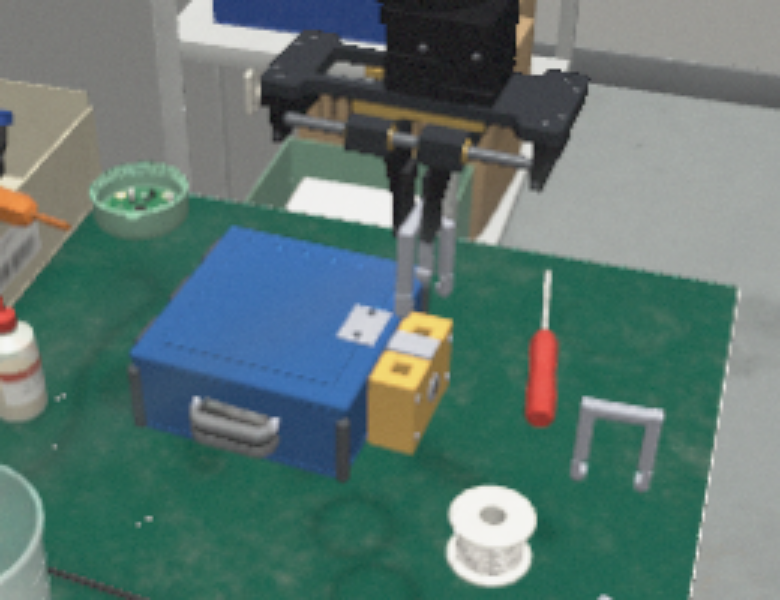

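View pics/wrist3.png

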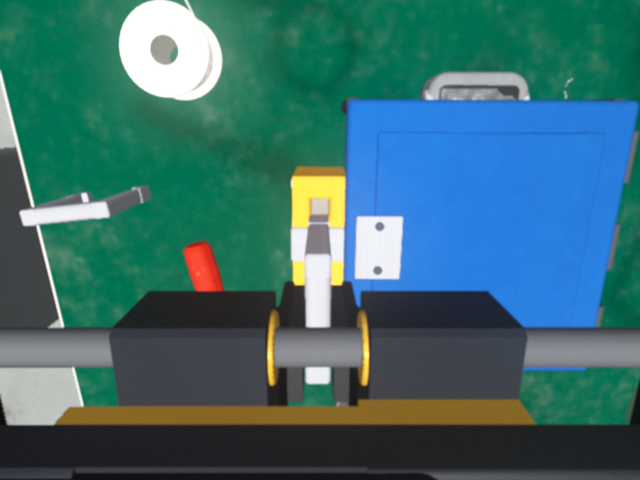

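The wrist view shows the shackle bar in the fingers, running from (318,250) to (318,384), square to the tool. The lock sits ahead at (319,225) with one hole at (319,208). I'll measure the bar against the lock here.

```bash
python3 - <<'E'
from h import *
s=manip.observe(); print(s["eef_pos"],Ro.from_rotvec(s["ee_rot"]).as_matrix()[:,1],s["clock"])
p=wrist()
z=p["z_map"]; v,u=np.nonzero(z>0); P=np.full(z.shape+(3,),np.nan); P[v,u]=world(p,np.c_[u,v])
g=p["image"].astype(int); bright=g.min(2)>140
m=bright&(u.size>0)&(P[...,2]>160)&(P[...,2]<185); m[:, :300]=0; m[:,340:]=0
n,l,st,c=cv2.connectedComponentsWithStats(m.astype(np.uint8)); k=1+st[1:,4].argmax(); m=l==k
print(st[k],rect(P[m]),np.median(P[m][:,2]))
lock(p)
w=(g.min(2)>150)&(abs(P[...,2]-66)<3)&(np.hypot(P[...,0]-489,P[...,1]-56)<30); print("tongue",rect(P[w]),w.sum())
E
```

```text
[488.82064109  56.21572138 159.93927179] [ 9.97878762e-01 -6.50996663e-02 -1.03016909e-04] 19.2917
[ 304  244   27   84 1932] ((489.1531982421875, 69.22756958007812), (29.584083557128906, 9.943936347961426), 86.22248077392578) 175.89350604360197
ztop 60.11117020727089 lock ((488.85015869140625, 61.97822952270508), (72.16289520263672, 32.40846633911133), 86.04318237304688) lid ((587.2811279296875, 49.38608169555664), (173.27194213867188, 166.38357543945312), 86.06673431396484)
blob [317.91611325 242.44459979] [ 294  197   48   86 2861] [488.45032631  54.91447668  60.        ]
tongue ((488.1520080566406, 56.82884216308594), (22.760173797607422, 33.20169448852539), 86.20181274414062) 980
```

```bash
cat > press.py <<'E'
from h import *
o=ori(np.radians(-3.85)); x,y=489.4,55.4
manip.move_linear([x,y,125],vel=100,ori=o); manip.dwell(0.2)
f0=np.mean([manip.observe()["contact_force"] for _ in range(3)],0)
hist=[]; click=None
for d in np.r_[np.arange(-4,15,1.5),np.arange(15,37.6,.5)]:
    manip.move_linear([x,y,114-d],vel=15 if d>=15 else 25); s=manip.observe(); f=s["contact_force"]-f0; dep=114-s["eef_pos"][2]
    hist.append(f[2]); print(f"{d:.1f} {dep:.2f}",np.round(f,1))
    if f[2]>22 or (dep<2.5 and f[2]>10): print("STOP"); break
    if d>18.5 and click is None and max(hist[-4:])-f[2]>2.2: click=d; print("click?")
    if click is not None and d>=click+0.5: break
print(manip.observe()["clock"],f0)
E
python3 press.py
```

```text
-4.0 -3.84 [ 0.5 -0.  -0.5]
-2.5 -2.45 [-0.3  0.4  0.1]
-1.0 -0.93 [ 0.2  0.8 -0.1]
0.5 0.59 [0.2 0.2 0.7]
2.0 2.10 [ 0.6  0.1 -0. ]
3.5 3.61 [-0.3  0.2 -0.5]
5.0 5.10 [ 0.1  0.1 -0.8]
6.5 6.59 [-0.4 -0.1 -0.1]
8.0 8.09 [ 0.2 -0.2 -0. ]
9.5 9.59 [ 0.5  0.1 -0.1]
11.0 11.09 [0.3 0.3 0.1]
12.5 12.30 [-0.2  0.1  2.5]
14.0 13.96 [0.  0.  2.5]
15.0 15.00 [ 0.2 -0.2  2.9]
15.5 15.51 [0.6 0.7 1.9]
16.0 16.01 [0.3 0.4 3.1]
16.5 16.50 [0.4 0.3 3.5]
17.0 16.94 [0.3 0.3 3.8]
17.5 17.25 [ 0.  -0.1  5.6]
18.0 17.58 [-0.9 -0.6  8.7]
18.5 17.97 [-0.3 -0.4  9. ]
19.0 18.42 [-1.1 -0.7 10.4]
19.5 18.89 [-0.9  0.  10.7]
20.0 19.73 [1.4 0.  7.1]
click?
20.5 20.25 [-0.5 -0.9  7. ]
26.475 [-0.07037944 -0.05286671 -1.27982243]
```

```bash
python3 - <<'E'
from h import *
x,y=489.4,55.4; f0=-1.28
def st(d):
    manip.move_linear([x,y,114-d],vel=12); s=manip.observe(); f=s["contact_force"][2]-f0; print(f"{d:.1f} {114-s['eef_pos'][2]:.2f} {f:.1f}"); return f
c=None;h=[10.7,7.1,7]
for d in np.arange(21,37.6,.5):
    f=st(d); h.append(f)
    if f>17: break
print("pull")
for u in np.arange(d-1,d-5,-.5):
    if st(u)<-9: break
print(manip.observe()["clock"])
E
```

```text
21.0 20.76 6.5
21.5 21.23 5.9
22.0 21.72 7.1
22.5 22.18 7.0
23.0 22.60 8.9
23.5 23.02 8.5
24.0 24.03 3.5
24.5 24.52 4.5
25.0 25.05 4.4
25.5 25.52 3.7
26.0 26.04 4.9
26.5 26.54 4.1
27.0 27.04 4.7
27.5 27.56 3.5
28.0 28.03 5.1
28.5 28.56 4.6
29.0 29.07 4.7
29.5 29.59 4.7
30.0 30.29 1.3
30.5 30.47 3.5
31.0 30.97 3.9
31.5 31.50 3.4
32.0 32.02 3.8
32.5 32.13 8.8
33.0 32.22 12.2
33.5 32.30 16.8
34.0 32.39 21.2
pull
33.0 32.24 12.6
32.5 32.13 7.4
32.0 32.05 5.3
31.5 31.52 4.1
31.0 30.99 4.0
30.5 30.46 4.7
30.0 30.24 0.2
29.5 30.05 -7.8
35.225
```

The click was at about 30.3 mm and the stop at about 32. Pulling back up is resisted at 30 mm, so it is latched. Now I release and check.

```bash
python3 - <<'E'
from h import *
x,y=489.4,55.4
manip.move_linear([x,y,114-30.3],vel=12); manip.open_gripper()
s=manip.observe(); print(s["contact_force"],s["eef_pos"])
manip.move_linear([x,y,200],vel=100); manip.goto([425,60,290],ori(np.radians(-3.85)))
p=wrist(); cv2.imwrite("pics/w5.png",p["image"])
print(manip.tip_of("shackle_bar",p)); 
v,u=np.nonzero(p["z_map"]>0); P=world(p,np.c_[u,v]); q=P[(np.hypot(P[:,0]-489,P[:,1]-56)<30)&(P[:,2]>85)&(P[:,2]<120)]; print(len(q),np.median(q[:,2]),q[:,2].max(),rect(q))
s=manip.read_camera("side"); cv2.imwrite("pics/s5.png",cv2.resize(s["image"][100:300,220:480],None,fx=3,fy=3))
for n in ["shackle_bar","solder_spool","screwdriver","green_cap","lid_front"]: print(n,[(round(d["p"],2),np.round(d["position"],1).tolist()) for d in manip.tip_of(n,s)])
print(manip.observe()["clock"])
E
```

```text
[ 0.39774128 -0.68810665 -0.09095926] [489.3893899   55.38093484  83.68191053]
[{'position': [488.1, 53.1, 96.8], 'p': 0.69}, {'position': [337.6, 89.5, 67.8], 'p': 0.57}]
846 99.5247110960432 102.29835631339824 ((488.6227722167969, 55.97311782836914), (53.55781173706055, 10.343291282653809), 86.09794616699219)
shackle_bar [(0.95, [337.4, 89.1, 65.1]), (0.76, [329.9, 275.4, 65.0]), (0.72, [520.0, -104.3, 64.7]), (0.53, [490.0, 54.1, 94.4])]
solder_spool [(0.64, [409.0, 185.4, 5.9])]
screwdriver []
green_cap [(0.91, [375.8, 420.6, 1.6])]
lid_front [(0.97, [509.1, 50.9, 66.5])]
39.1167
```

View pics/s5.png

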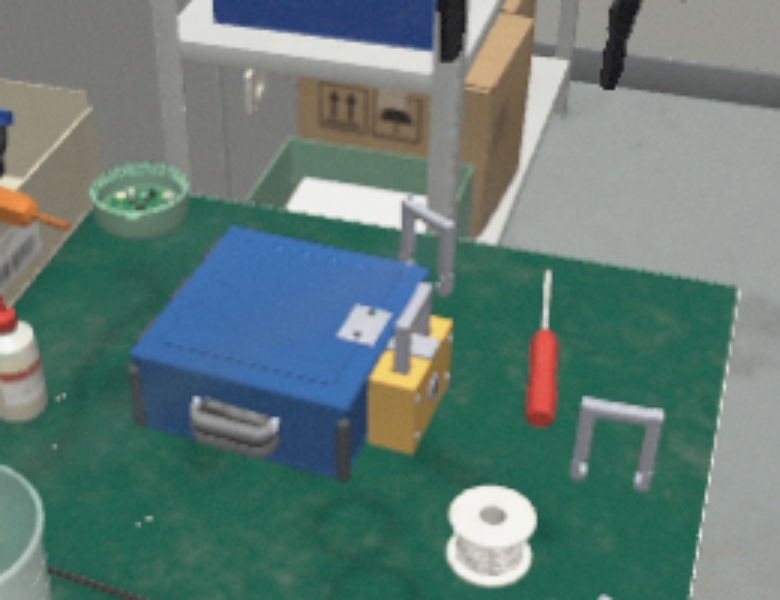

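The shackle stands in the lock at (415,325) over the tongue. Its bar top is at z ≈ 99.5 mm, about 30 mm deep and held with the gripper off. The lid is shut and the bystanders haven't moved.

```bash
python3 -c "
from plant import manip; print(manip.hand_in())"
```

```text
the job is handed in; nothing more can be done
None
```

The job is handed in: the lid is shut and the holder's shackle is over the tongue, clicked in and held about 30 mm deep with the gripper clear. Pressing on the lock peaked at about 21 N, it took about 39 s, and the spool, screwdriver and cap were left untouched.

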